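# Show the underside of a cured carbon coupon to the inspection camera

## Robot

A 7-joint arm with a two-finger parallel gripper is mounted at the origin on the work surface; the furniture and walls round the work are solid. World frame = base frame: x ahead of the robot, y to its left, z up, the work surface at z = 0. Lengths are in m, angles in rad, forces in N, time in s.
With the tool pointing down it reaches from about 0.35 to 0.9 m from the base axis. Payload 8.1 kg.
Tool frame: the origin (TCP) lies where the fingers leave the gripper's body, on its centre line; the fingertips stand 66 mm ahead of it and the grasp point (between the pads) lies 47 mm ahead of it (arm.tip_reach is the distance from the TCP to the fingertips, in m); z points along the fingers, y is the direction in which the jaws open and shut (so a half turn about z gives the same grasp; the last joint's range is limited). The gripper opens to 92 mm and grips with 3 to 60 N. Pads are 19 mm wide; open, the fingers measure 130 mm over their backs; the gripper's body (75 mm by 190 mm) begins 47 mm behind the grasp point.
Start: joints at [-1.355, 0.434, 0.025, 1.573, -0.012, 1.134, -0.075], TCP at [0.196, 0.594, 0.292] pointing down, gripper open.
Joint ranges: [-2.62, 2.62], [-0.44, 2.09], [-1.27, 1.32], [0.08, 2.57], [-1.32, 4.46], [0.12, 2], [-2.74, 2.74]. Speed limits (rad/s): [2.22, 2.22, 3.01, 3.01, 3.14, 3.14, 3.14].

## Interface

Orientations are given as a rotation vector (axis times angle).
In Python, from cell import arm gives the robot as it stands.
- The arm moves only by the tool carry_out, never from a script. Its argument "plan" is a list of rows, each a list of 5 numbers: the shift along the world's x, y, z in cm, then the turn about the world's z in rad, then the finger opening in cm, from 0 to 9.18. In form: [[tx, ty, tz, spin, fingers], ...]. A call has 1 to 20 rows; each row is the pose to reach, as a shift and turn from the pose measured when the call began; what a row does not reach only later rows make up. A row lasts 1/10 s, in which the tool goes at most 50 mm and 8.59 degrees, less where a joint would pass 70% of its speed; a pose out of reach is approached as far as the arm can. A call with a gripper value outside its range is refused whole. The fingers move at their own pace and stop on an object; "squeeze" is the grip in N (left out, the last holds). Time passes only in rows, so rows that repeat a pose let the fingers close. It gives the time, the measured TCP pose, the force and the opening at its end, in the units of the state.
- arm.observe(): the state, without advancing time (a new reading comes with each control period).
- arm.get_image(name): name is "scene" or "top"; returns (picture, depth): 480x640x3 uint8, red, green, blue; 480x640 float32, m along the optical axis (not along the pixel's ray), 0 where there is no reading.
- arm.get_calibration(name): a dict with "intrinsics" (3x3 intrinsics, pixels), "rvec" (rotation vector, rad) and "tvec" (3), from world to camera coordinates, as OpenCV has them. Camera axes: x right, y down, z forward; pixel columns grow to the right and rows downward; lengths in m; the calibration is good to about 2 mm. A picture is of the moment at which its call begins. get_calibration takes no time and is no camera call.
- arm.sign_off(): hands the job in, once; it reports no verdict.
The state is a dict: "clock": time; "joints": joint angles; "dq": joint speeds; "joint_efforts": joint torques, N m; "position": TCP position; "ee_rot": TCP orientation; "force": force on the tool from outside, world axes, zero at the start; "ft_torque": the same for the moment, N m; "width": opening from 0.0 (shut) to 1.0 (fully open).
Only numpy, scipy, OpenCV 4.12 (cv2) and the standard library are available. Lean on these libraries where they do the work, as an engineer would, in place of code of your own. Each camera call takes 0.05 s, during which the arm holds its last target. There are 200 camera calls.

## Task

The carbon coupon has cured under the brass weight: take the weight off, set it down (do not drop it) upright and wholly on the round cork pad, then pick up the coupon and show its underside to the upward-looking inspection camera, held in the air centred 120 mm straight out in front of the lens, square to the lens, its long sides running up and down in the camera's picture. The program finishes while the gripper still holds the coupon there, quite still; do not bump the camera or disturb anything else on the bench.

Things in the scene. Friction and masses are not known exactly. Their poses are not given: they have to be found in the camera images.
- brass_weight: Brass hold-down weight, round, about 0.7 to 1.0 kg: body 54 mm in diameter and 43 mm high, sloping shoulder and a small knob on top, 63 mm high in all. Origin: centre of its underside (within 2 mm), z up. At the start it stands on the coupon, near its middle; grip the round body, fingertips a few mm above its underside.
- coupon: Black carbon coupon, stiff loose plate 50 x 90 x 4 mm, about 30 g. Origin: centre of its underside; x along the 50 mm side, y along the 90 mm side, z up out of its top. Starts on the curing block, underside 40 mm above the bench, overhanging it by about 8 mm along each long side: grip it from above across the 50 mm, fingertips about 10 mm below it. Its two ends (+y, -y) are alike.
- coupon_above (a point): Point in the empty air 100 mm above the middle of the coupon's top face (coupon z = 104 mm), moving with the coupon. It tells which face is which.
- curing_block: Aluminium curing block, fixed to the bench: upright block 34 mm (x) by 80 mm (y), flat top 40 mm above the bench, on a dark flange 80 x 110 mm, 8 mm thick (screw heads to 11 mm). Origin: centre of the flange's underside on the bench; the coupon's long side lies along its y, to within about 0.1 rad.
- weight_pad: Parking pad for the weight, fixed to the bench: cork disc 110 mm in diameter in a dark steel dish 120 mm in diameter; the cork's top is flat, 8 mm above the bench. Origin: centre of its underside.
- inspection_camera: Inspection camera head, fixed: blue ribbed housing, lens in a ring light 72 mm wide, on a stand (base 100 x 110 mm). Origin: centre of the lens front, 125 mm above the bench; nothing of the camera lies beyond it. z: optical axis, out of the lens, up and toward the robot, 30 degrees from vertical; x: up in the picture (away from the robot and upward, 30 degrees above level); y: level.
- view_point (a point): Point in the air on the optical axis 120 mm out of the lens (camera z = 120 mm), about 229 mm above the bench, with the axes of the camera head. The centre of the coupon's underside belongs here, coupon z along the camera's z, coupon y along the camera's x (either way round).
- spray_can: Bystander: spray can, 67 mm in diameter, 189 mm high, loose. Origin: centre of its underside.
- duct_tape: Bystander: roll of grey tape lying flat, 97 mm in diameter, 48 mm high, loose. Origin: centre of its underside.
- mixing_cup: Bystander: clear mixing cup, 67 mm in diameter at the rim, 70 mm high, light, loose. Origin: centre of its underside.
- foam_offcut: Bystander: pinkish foam block, 48 x 82 x 36 mm, loose. Origin: centre of its underside.
Not all that is in view belongs to the job. There is more than one size of the weight_pad; the job needs the larger.

How it is judged:
By the outcome, as a careful person would: the job done as asked, in the order asked, and still so for the second after the job is handed in, while the arm keeps its last pose, push and grip.
It also fails if it takes over 50 s, if anything falls off the work surface, if the arm or the gripper's body presses on something with over 40 N, if the wrist force passes 120 N, or if a joint passes its speed limit or range.

## Working session

There is one attempt and no reset: what is moved stays moved. The work goes in short steps, Python scripts to look and compute and a tool call to move; the robot and the scene stay as the last step left them, time stands still between calls to the robot, and variables do not carry over. Pictures are saved under pics/ and viewed, about 8 in all and at most 12, crops included, and the job is handed in when it is done.

Besides the shell and the picture viewer there is one more tool, called after "Call:" by a JSON object that holds its "op" and its "data", one argument or row to a line. carry_out: Moves the arm, as the interface text tells. Its arguments: {"type":"object","properties":{"plan":{"type":"array"},"squeeze":{"type":"number"}},"required":["plan"]}

```bash
ls -la; mkdir -p pics; cat > h.py <<'E'
import numpy as np, cv2
from cell import arm
def cal(n):
    c=arm.get_calibration(n); R=cv2.Rodrigues(np.array(c["rvec"],float))[0]
    return np.array(c["intrinsics"]),R,np.array(c["tvec"],float).ravel()
def cloud(n,d):
    K,R,t=cal(n); v,u=np.mgrid[:480,:640]
    p=np.stack([(u-K[0,2])/K[0,0]*d,(v-K[1,2])/K[1,1]*d,d],-1)
    return (p-t)@R
def onplane(n,uv,z):
    K,R,t=cal(n); o=-R.T@t
    r=np.c_[np.atleast_2d(uv),np.ones(len(np.atleast_2d(uv)))]@np.linalg.inv(K).T@R
    return o+r*((z-o[2])/r[:,2])[:,None]
def snap(n,tag):
    im,d=arm.get_image(n); np.savez(f"pics/{tag}.npz",im=im,d=d); cv2.imwrite(f"pics/{tag}.png",im[:,:,::-1]); return im,d
E
python3 - <<'E'
from h import *
for n in("scene","top"):
    snap(n,n+"0"); K,R,t=cal(n); print(n,K.round(1).tolist(),(-R.T@t).round(3),R[2].round(2))
s=arm.observe(); print({k:np.round(v,3).tolist() for k,v in s.items()}, arm.tip_reach)
print([a for a in dir(arm) if a[0]!='_'])
E
```

```text
total 12
drwxr-xr-x  3 agent agent 4096 Dec  4 17:01 .
drwxr-xr-x 23 root  root  4096 Dec  4 17:01 ..
drwxr-xr-x  2 agent agent 4096 Dec  4 17:01 pics
scene [[508.2, 0.0, 317.3], [0.0, 508.2, 236.9], [0.0, 0.0, 1.0]] [-0.355 -0.507  0.789] [ 0.76  0.42 -0.49]
top [[545.4, 0.0, 318.6], [0.0, 545.4, 240.5], [0.0, 0.0, 1.0]] [-0.024  0.184  1.718] [ 0.38 -0.08 -0.92]
{'clock': 0.1, 'joints': [-1.355, 0.435, 0.025, 1.574, -0.012, 1.134, -0.075], 'dq': [0.001, -0.0, -0.0, -0.005, 0.0, 0.001, -0.001], 'joint_efforts': [0.003, -66.912, 0.988, -31.515, -0.06, 0.037, 0.0], 'position': [0.196, 0.593, 0.292], 'ee_rot': [-0.499, -3.102, 0.002], 'force': [-0.839, 0.302, 0.176], 'ft_torque': [-0.051, 0.074, -0.029], 'width': 1.003} 0.0655
['PlanningError', 'get_calibration', 'get_image', 'observe', 'sign_off', 'tip_reach']
```

View pics/scene0.png

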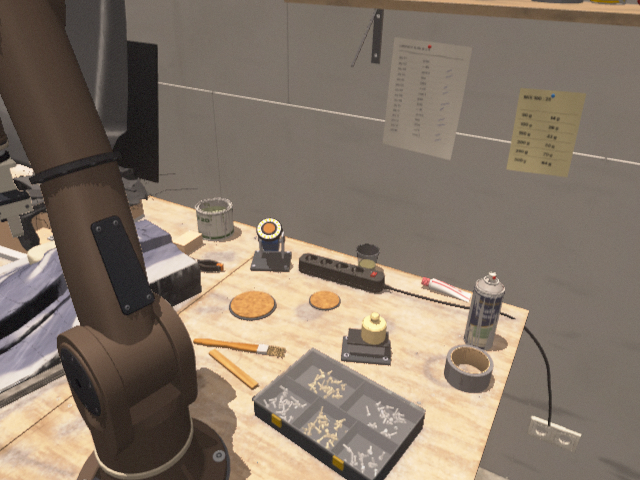

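View pics/top0.png

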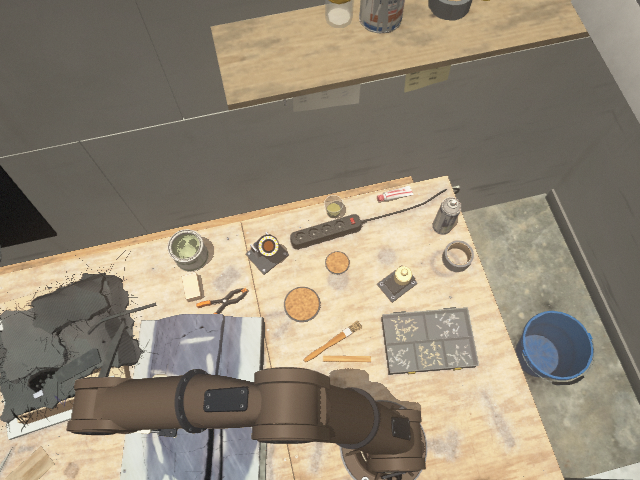

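```bash
cat > m1.py <<'E'
from h import *
P={}
for n in("scene","top"):
    z=np.load(f"pics/{n}0.npz"); P[n]=(z["im"],cloud(n,z["d"]),z["d"])
def rep(nm,m,n,lo,hi):
    p=P[n][1][m&(P[n][1][...,2]>lo)&(P[n][1][...,2]<hi)&(P[n][2]>0)]
    (c,s,a)=cv2.minAreaRect((p[:,:2]*1000).astype(np.float32)); print(nm,n,len(p),"med",np.median(p,0).round(4),"rect c",np.round(c,1),"size",np.round(s,1),"ang",round(a,1),"zpct",np.percentile(p[:,2],[5,50,95]).round(3))
for n,boxes in (("top",dict(padL=(280,284,326,326),padS=(322,246,354,278),block=(370,255,425,305),cam=(242,228,292,276),foam=(180,268,206,304),cup=(322,195,350,220),box=(380,300,480,380),tape=(440,238,478,274),can=(428,192,466,238),strip=(288,212,362,252),greencup=(165,228,212,275))),
               ("scene",dict(padL=(226,286,280,322),padS=(306,288,344,312),block=(338,310,395,366),cam=(245,215,296,275)))):
    for k,(a,b,c,d) in boxes.items():
        m=np.zeros((480,640),bool); m[b:d,a:c]=1
        hsv=cv2.cvtColor(P[n][0],cv2.COLOR_RGB2HSV)
        if 'pad' in k:
            mm=m&(hsv[...,1]>110)&(hsv[...,2]>100); rep(k,mm,n,.0,.03)
        elif k=="block":
            rep("weight",m&(hsv[...,1]>60)&(P[n][1][...,2]>.05),n,.05,.2); rep("knob",m,n,.1,.2)
            dark=hsv[...,2]<75
            rep("coupon",m&dark,n,.036,.056); rep("flange",m&dark,n,.004,.02)
        elif k=="cam":
            rep("base",m&(hsv[...,2]<110),n,.004,.03); w=m&(hsv[...,1]<60)&(hsv[...,2]>200); rep("ring",w,n,.06,.2)
            p=P[n][1][w&(P[n][1][...,2]>.06)]; p=p[np.linalg.norm(p-np.median(p,0),axis=1)<.04]
            u,s,v=np.linalg.svd(p-p.mean(0)); print("  ring mean",p.mean(0).round(4),"normal",v[2].round(3),s.round(3))
        else: rep(k,m,n,.01,.3)
c=[cv2.resize(P[n][0][y:y+h,x:x+w],(400,300),interpolation=cv2.INTER_CUBIC) for n,x,y,w,h in(("top",358,250,80,60),("scene",326,306,80,60),("top",228,222,80,60),("scene",230,214,80,60))]
cv2.imwrite("pics/c1.png",np.vstack([np.hstack(c[:2]),np.hstack(c[2:])])[:,:,::-1])
E
python3 m1.py
```

```text
padL top 823 med [0.4742 0.1336 0.0081] rect c [474.9 133.5] size [106.  107.5] ang 46.8 zpct [0.002 0.008 0.015]
padS top 333 med [ 0.586  -0.0127  0.0057] rect c [586.5 -13.7] size [74.2 72. ] ang 4.5 zpct [0.001 0.006 0.013]
weight top 154 med [ 0.4635 -0.1901  0.0841] rect c [ 470.  -197.2] size [53.  55.4] ang 50.6 zpct [0.059 0.084 0.111]
knob top 35 med [ 0.4684 -0.1957  0.1079] rect c [ 468.9 -197.2] size [19.6 19.4] ang 67.1 zpct [0.102 0.108 0.115]
  return _methods._mean(a, axis=axis, dtype=dtype,
  ret = um.true_divide(
Traceback (most recent call last):
  File "m1.py", line 18, in <module>
    rep("coupon",m&dark,n,.036,.056); rep("flange",m&dark,n,.004,.02)
    ~~~^^^^^^^^^^^^^^^^^^^^^^^^^^^^^
  File "m1.py", line 7, in rep
    (c,s,a)=cv2.minAreaRect((p[:,:2]*1000).astype(np.float32)); print(nm,n,len(p),"med",np.median(p,0).round(4),"rect c",np.round(c,1),"size",np.round(s,1),"ang",round(a,1),"zpct",np.percentile(p[:,2],[5,50,95]).round(3))
                                                                                                                                                                                    ~~~~~~~~~~~~~^^^^^^^^^^^^^^^^^^
IndexError: index -1 is out of bounds for axis 0 with size 0
```

```bash
sed -i 's/^    (c,s,a)/    if len(p)<5: print(nm,n,"few"); return\n    (c,s,a)/; s/dark=.*/dark=(hsv[...,2]<130)\&(hsv[...,1]<90)/' m1.py; sed -i 's/^            p=P\[n\]\[1\]\[w/            if not w.any(): continue\n&/' m1.py; python3 m1.py 2>&1 | tail -40
```

```text
padL top 823 med [0.4742 0.1336 0.0081] rect c [474.9 133.5] size [106.  107.5] ang 46.8 zpct [0.002 0.008 0.015]
padS top 333 med [ 0.586  -0.0127  0.0057] rect c [586.5 -13.7] size [74.2 72. ] ang 4.5 zpct [0.001 0.006 0.013]
weight top 154 med [ 0.4635 -0.1901  0.0841] rect c [ 470.  -197.2] size [53.  55.4] ang 50.6 zpct [0.059 0.084 0.111]
knob top 35 med [ 0.4684 -0.1957  0.1079] rect c [ 468.9 -197.2] size [19.6 19.4] ang 67.1 zpct [0.102 0.108 0.115]
coupon top 173 med [ 0.4542 -0.1647  0.0449] rect c [ 465.2 -187.7] size [50.1 89.2] ang 23.3 zpct [0.038 0.045 0.052]
flange top 200 med [ 0.4447 -0.1771  0.0086] rect c [ 465.6 -186.5] size [ 77.4 110.2] ang 23.4 zpct [0.005 0.009 0.015]
base top 176 med [0.6541 0.1758 0.0099] rect c [660.1 174.9] size [ 74.7 121.5] ang 14.4 zpct [0.005 0.01  0.018]
ring top 95 med [0.6604 0.2016 0.1213] rect c [664.9 203.4] size [86.9 69.2] ang 31.8 zpct [0.083 0.121 0.142]
  ring mean [0.651  0.1979 0.1259] normal [-0.436 -0.265  0.86 ] [0.178 0.164 0.038]
foam top 469 med [0.6095 0.4678 0.0338] rect c [616.9 466.2] size [ 85.9 130.3] ang 79.
[... 1067 characters left out ...]
pct [0.053 0.084 0.107]
knob scene 62 med [ 0.4674 -0.1976  0.1071] rect c [ 469.5 -196.7] size [17.6 15.8] ang 78.9 zpct [0.102 0.107 0.111]
coupon scene 319 med [ 0.4543 -0.1705  0.0455] rect c [ 464.1 -188.6] size [49.8 89.5] ang 20.5 zpct [0.042 0.046 0.048]
flange scene 662 med [ 0.4477 -0.1926  0.0094] rect c [ 463.2 -186.2] size [ 74.2 109. ] ang 23.1 zpct [0.006 0.009 0.017]
base scene 521 med [0.673  0.1938 0.011 ] rect c [671.6 207. ] size [104.  106.2] ang 25.9 zpct [0.006 0.011 0.014]
ring scene 123 med [0.6547 0.1958 0.1263] rect c [662.8 192.6] size [60.9 87.2] ang 58.5 zpct [0.11  0.126 0.14 ]
  ring mean [0.6518 0.1988 0.1259] normal [-0.417 -0.23   0.879] [0.217 0.206 0.028]
```

View pics/c1.png

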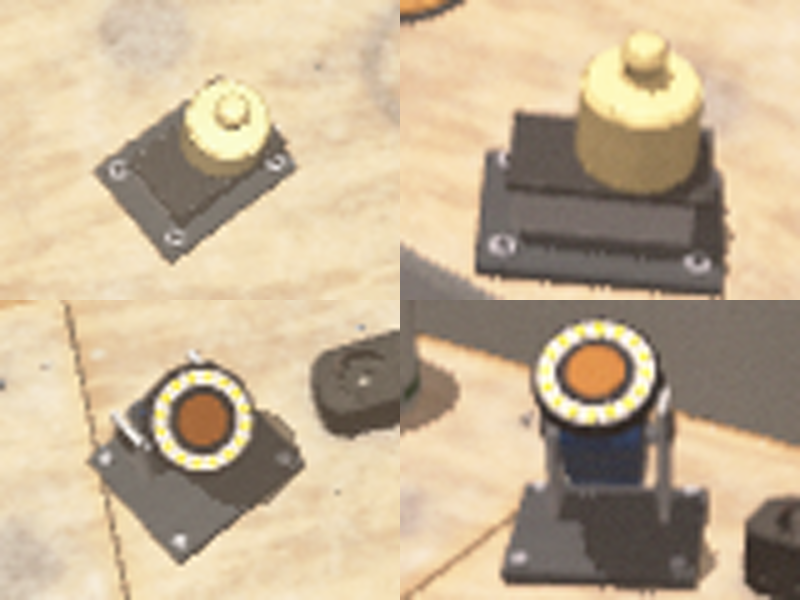

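Call:
{"op": "carry_out", "data": {
  "plan": [
    [2,-4,0,0,9.1],
    [4,-8,0,0,9.1],
    [6.5,-12,0,-0.1,9.1],
    [9,-16,0,-0.2,9.1],
    [11,-20,0,-0.3,9.1],
    [13,-24,0,-0.4,9.1],
    [15,-28.5,0,-0.5,9.1],
    [17,-33,0,-0.6,9.1],
    [19,-37.5,0,-0.7,9.1],
    [20.5,-42,0,-0.8,9.1],
    [22,-46.5,0,-0.85,9.1],
    [23.5,-51,0,-0.85,9.1],
    [24.5,-55,0,-0.85,9.1],
    [25.5,-59.5,0,-0.85,9.1],
    [26,-64,0,-0.85,9.1],
    [26.5,-68.5,0,-0.85,9.1],
    [27,-73,-3,-0.85,9.1],
    [27.3,-77,-6,-0.85,9.1],
    [27.3,-79,-8,-0.85,9.1],
    [27.3,-79,-8,-0.85,9.1]
  ]
}}

```text
clock: 2.1
position: [0.4666, -0.2, 0.2089]
ee_rot: [-1.738, -2.612, 0.008]
force: [-0.2, -0.1, -0.2]
width: 0.995
```

```bash
cat > m2.py <<'E'
from h import *
from scipy.spatial.transform import Rotation as Ro
def pose():
    s=arm.observe(); R=Ro.from_rotvec(s["ee_rot"]).as_matrix()
    print("t",round(s["clock"],2),"pos",np.round(s["position"],4),"jaw az",round(np.degrees(np.arctan2(R[1,1],R[0,1])),2),"toolz",R[:,2].round(4),"F",np.round(s["force"],2),"w",round(float(s["width"])*91.8,1),"q7",round(s["joints"][6],2))
    return s,R
if __name__=="__main__":
    pose()
    z=np.load("pics/top0.npz"); p=cloud("top",z["d"]); m=np.zeros((480,640),bool); m[302:385,376:484]=1
    q=p[m&(p[...,2]>.04)]; (c,s,a)=cv2.minAreaRect((q[:,:2]*1000).astype(np.float32)); print("box",cv2.boxPoints((c,s,a)).round(0).tolist(),np.percentile(q[:,2],99))
    for n in("scene","top"):
        D=[];
        for i in range(6): im,d=arm.get_image(n); D.append(np.where(d>0,d,np.nan))
        d=np.nanmedian(D,0); P=cloud(n,d); np.savez(f"pics/{n}1.npz",im=im,d=d)
        hsv=cv2.cvtColor(im,cv2.COLOR_RGB2HSV); L=np.linalg.norm(P-[.651,.198,.126],axis=2)
        w=(L<.045)&(hsv[...,2]>180)&(hsv[...,1]<120); p=P[w]
        for _ in range(5):
            c=p.mean(0); v=np.linalg.svd(p-c)[2][2]; r=(p-c)@v; p=p[abs(r)<max(.003,2*r.std())]
        v*=np.sign(v[2]); (ec,es,ea)=cv2.fitEllipse(cv2.findContours(w.astype(np.uint8),0,1)[0][0]) if 1 else 0
        print(n,len(p),"c",c.round(4),"n",v.round(3),"az",np.degrees(np.arctan2(-v[1],-v[0])).round(1),"tilt",np.degrees(np.arccos(v[2])).round(1),"ell",np.round(ec,1),np.round(es,1), onplane(n,ec,.125).round(4))
        b=(np.linalg.norm(P[...,:2]-[.66,.19],axis=2)<.09)&(P[...,2]>.006)&(P[...,2]<.016)&(hsv[...,2]<130)
        q=P[b]; (c,s,a)=cv2.minAreaRect((q[:,:2]*1000).astype(np.float32)); print(" base",np.round(c,1),np.round(s,1),round(a,1),np.median(q[:,2]).round(4))
E
python3 m2.py
```

```text
t 2.1 pos [ 0.4666 -0.2     0.2089] jaw az 22.72 toolz [-0.0062 -0.0017 -1.    ] F [-0.2  -0.14 -0.16] w 91.4 q7 0.98
box [[-24.0, 184.0], [174.0, -419.0], [444.0, -331.0], [246.0, 272.0]] 0.060896421216281894
scene 202 c [0.6506 0.1999 0.1258] n [-0.449 -0.228  0.864] az 26.9 tilt 30.2 ell [268.6 228. ] [20.  23.1] [[0.6519 0.2006 0.125 ]]
 base [680.3 190.7] [ 98.6 147.2] 25.4 0.0111Traceback (most recent call last):
  File "m2.py", line 19, in <module>
    v*=np.sign(v[2]); (ec,es,ea)=cv2.fitEllipse(cv2.findContours(w.astype(np.uint8),0,1)[0][0]) if 1 else 0
                                 ~~~~~~~~~~~~~~^^^^^^^^^^^^^^^^^^^^^^^^^^^^^^^^^^^^^^^^^^^^^^^^
cv2.error: OpenCV(4.12.0) /io/opencv/modules/imgproc/src/shapedescr.cpp:361: error: (-201:Incorrect size of input array) There should be at least 5 points to fit the ellipse in function 'fitEllipseNoDirect'
```

```bash
python3 - <<'E'
from h import *
print(onplane("top",[[384,313],[420,310],[470,307]],.05).round(3)); print(onplane("top",[[398,302],[417,283]],.008).round(3))
z=np.load("pics/scene1.npz"); P=cloud("scene",z["d"]); q=P[345:480,250:430]; print(np.percentile(q[(q[...,2]>.04)&(q[...,2]<.06)&(q[...,1]<-.2)][:,0],[90,98]), )
E
```

```text
[[ 0.37  -0.109  0.05 ]
 [ 0.352 -0.222  0.05 ]
 [ 0.324 -0.377  0.05 ]]
[[ 0.404 -0.171  0.008]
 [ 0.451 -0.25   0.008]]
[0.32072148 0.34106302]
```

Call:
{"op": "carry_out", "data": {
  "plan": [
    [0.3,0.3,-2,0,9.1],
    [0.3,0.3,-4,0,9.1],
    [0.3,0.3,-5,0,9.1],
    [0.3,0.3,-5,0,9.1],
    [0.3,0.3,-5,0,9.1]
  ]
}}

```text
clock: 3.2
position: [0.472, -0.1938, 0.1622]
ee_rot: [-1.733, -2.62, 0.002]
force: [0.3, -0.4, -0.4]
width: 0.988
```

Call:
{"op": "carry_out", "data": {
  "plan": [
    [-0.25,-0.3,-1,0,9.1],
    [-0.25,-0.3,-2,0,9.1],
    [-0.25,-0.3,-3,0,9.1],
    [-0.25,-0.3,-4,0,9.1],
    [-0.25,-0.3,-4.6,0,9.1],
    [-0.25,-0.3,-4.6,0,9.1],
    [-0.25,-0.3,-4.6,0,9.1],
    [-0.25,-0.3,-4.6,0,9.1]
  ],
  "squeeze": 40
}}

```text
clock: 4.0
position: [0.4698, -0.1969, 0.1165]
ee_rot: [1.733, 2.62, -0.001]
force: [0.2, -0.8, -0.1]
width: 0.992
```

```bash
python3 - <<'E'
from m2 import *
pose(); im,d=snap("scene","s2"); im2,_=snap("top","t2")
cv2.imwrite("pics/c2.png",np.hstack([cv2.resize(im[290:380,310:430],(400,300)),cv2.resize(im2[240:330,340:460],(400,300))])[:,:,::-1])
E
```

```text
t 4.0 pos [ 0.4698 -0.1969  0.1165] jaw az 23.04 toolz [-2.e-04 -9.e-04 -1.e+00] F [ 0.2  -0.79 -0.12] w 91.0 q7 1.09
```

View pics/c2.png

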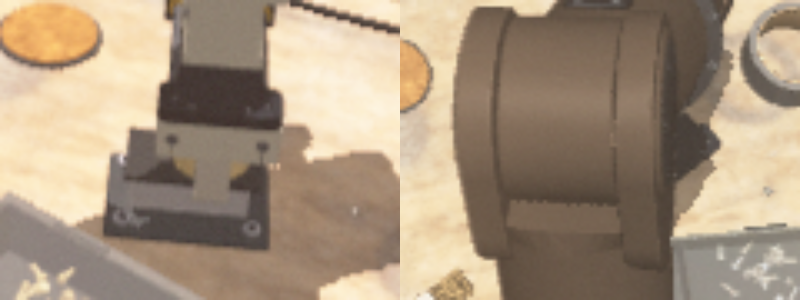

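The near finger stands centred in front of the brass weight, with its tip just above the coupon. I'm closing now.

Call:
{"op": "carry_out", "data": {
  "plan": [
    [0,0,0,0,7.5],
    [0,0,0,0,6.5],
    [0,0,0,0,5.8],
    [0,0,0,0,5.3],
    [0,0,0,0,4.5],
    [0,0,0,0,4.5],
    [0,0,0,0,4.5],
    [0,0,0,0,4.5]
  ],
  "squeeze": 40
}}

```text
clock: 4.9
position: [0.4707, -0.1966, 0.1168]
ee_rot: [1.731, 2.619, 0.0]
force: [4.5, 2.9, 1.6]
width: 0.573
```

Call:
{"op": "carry_out", "data": {
  "plan": [
    [0,0,0.3,0,4.5],
    [0,0,1,0,4.5],
    [0,0,2,0,4.5],
    [0,0,4,0,4.5],
    [0,0,7,0,4.5],
    [0,0,9,0,4.5],
    [0,0,9,0,4.5],
    [0,0,9,0,4.5]
  ]
}}

```text
clock: 5.7
position: [0.4703, -0.1964, 0.2066]
ee_rot: [1.731, 2.62, 0.0]
force: [0.1, 0.1, -10.0]
width: 0.57
```

```bash
python3 - <<'E'
from m2 import *
pose(); im,d=snap("scene","s3"); P=cloud("scene",d)
hsv=cv2.cvtColor(im,cv2.COLOR_RGB2HSV)
m=(P[...,2]>.039)&(P[...,2]<.052)&(np.linalg.norm(P[...,:2]-[.465,-.188],axis=2)<.07)&(hsv[...,2]<130)&(hsv[...,1]<90)
n,l,st,_=cv2.connectedComponentsWithStats(m.astype(np.uint8)); m=l==1+st[1:,4].argmax()
print(cv2.minAreaRect((P[m][:,:2]*1000).astype(np.float32)),np.median(P[m],0),m.sum())
c=cv2.minAreaRect(np.argwhere(m)[:,::-1].astype(np.float32)); print(c)
cv2.imwrite("pics/c3.png",cv2.resize(im[230:380,290:450],(800,600))[:,:,::-1])
E
```

```text
t 5.7 pos [ 0.4703 -0.1964  0.2066] jaw az 23.09 toolz [ 1.5e-03 -7.0e-04 -1.0e+00] F [  0.13   0.08 -10.03] w 52.3 q7 0.99
((465.9829406738281, -187.15245056152344), (53.90767288208008, 89.551025390625), 22.131011962890625) [ 0.46375738 -0.19022448  0.045553  ] 617
((367.8620910644531, 337.8448486328125), (41.28158187866211, 16.031112670898438), 3.3664605617523193)
```

View pics/c3.png

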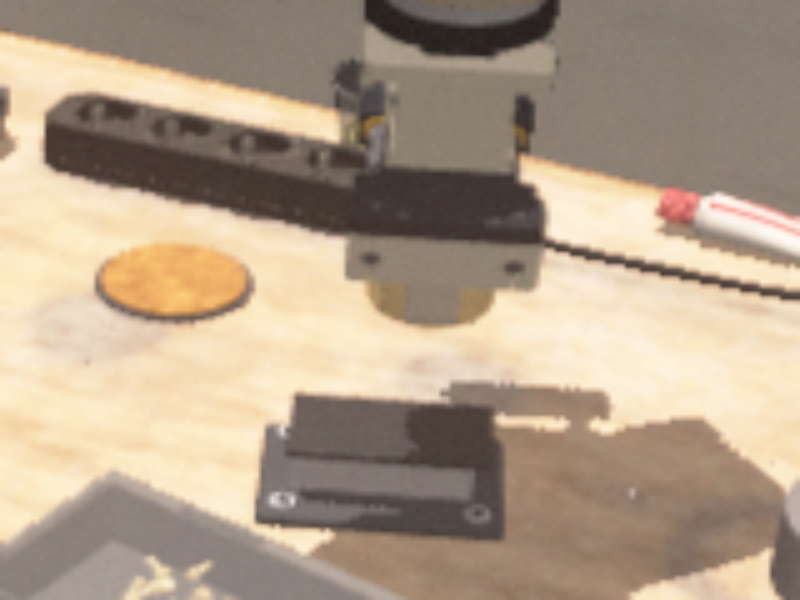

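Call:
{"op": "carry_out", "data": {
  "plan": [
    [0,2,0,0,4.5],
    [0,5,0,0,4.5],
    [0,9,0,0,4.5],
    [0.2,13,0,0,4.5],
    [0.3,17,0,0,4.5],
    [0.4,21,0,0,4.5],
    [0.45,25,0,0,4.5],
    [0.45,28.5,0,0,4.5],
    [0.45,31,0,0,4.5],
    [0.45,32.5,-2,0,4.5],
    [0.45,33.1,-5,0,4.5],
    [0.45,33.1,-8,0,4.5],
    [0.45,33.1,-10,0,4.5],
    [0.45,33.1,-11,0,4.5],
    [0.45,33.1,-11,0,4.5],
    [0.45,33.1,-11,0,4.5]
  ]
}}

```text
clock: 7.35
position: [0.4747, 0.1346, 0.0962]
ee_rot: [1.732, 2.62, -0.001]
force: [0.6, 0.0, -8.1]
width: 0.572
```

```bash
cat > m3.py <<'E'
from m2 import *
import sys
pose(); n,x,y,w,h,tag=sys.argv[1],*map(int,sys.argv[2:6]),sys.argv[6]
im,d=snap(n,tag); cv2.imwrite(f"pics/c_{tag}.png",cv2.resize(im[y:y+h,x:x+w],(800,600))[:,:,::-1])
E
python3 m3.py scene 190 200 160 120 s4
```

```text
t 7.35 pos [0.4747 0.1346 0.0962] jaw az 23.06 toolz [ 1.e-04 -6.e-04 -1.e+00] F [ 0.59  0.05 -8.1 ] w 52.5 q7 0.4
```

View pics/c_s4.png

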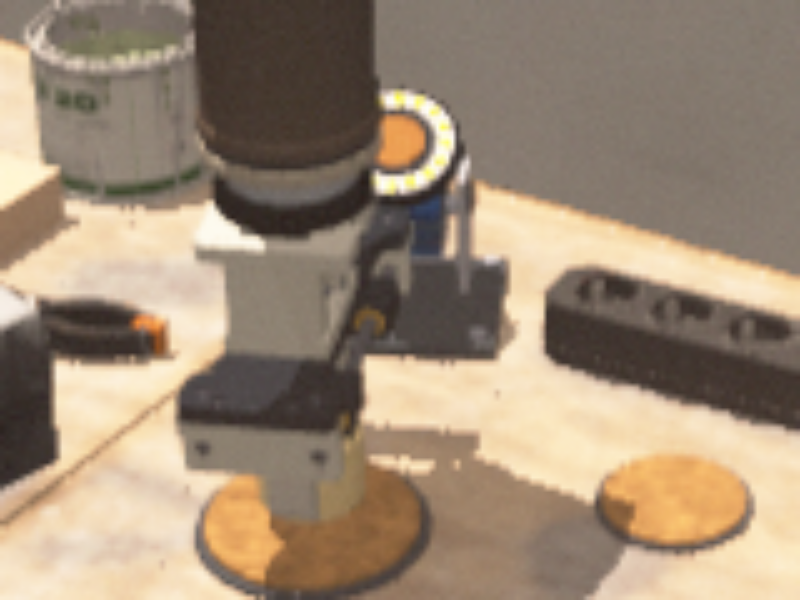

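Call:
{"op": "carry_out", "data": {
  "plan": [
    [0,0,-0.5,0,4.5],
    [0,0,-1,0,4.5],
    [0,0,-1.2,0,4.5],
    [0,0,-1.35,0,4.5],
    [0,0,-1.5,0,4.5],
    [0,0,-1.6,0,4.5],
    [0,0,-1.6,0,4.5],
    [0,0,-1.6,0,4.5]
  ]
}}

```text
clock: 8.2
position: [0.475, 0.1347, 0.0807]
ee_rot: [1.732, 2.62, 0.001]
force: [0.7, -0.0, -8.7]
width: 0.572
```

Call:
{"op": "carry_out", "data": {
  "plan": [
    [0,0,-0.05,0,4.5],
    [0,0,-0.1,0,4.5],
    [0,0,-0.15,0,4.5],
    [0,0,-0.15,0,4.5],
    [0,0,-0.15,0,4.5]
  ]
}}

```text
clock: 8.7
position: [0.4751, 0.1347, 0.0803]
ee_rot: [1.733, 2.62, 0.003]
force: [-5.4, -1.1, 13.1]
width: 0.572
```

Contact: the force has swung from −9 to +13 N, so the weight is standing on the cork. I'm releasing it and going up.

Call:
{"op": "carry_out", "data": {
  "plan": [
    [0,0,0.02,0,5.4],
    [0,0,0.02,0,5.8],
    [0,0,0.02,0,6.5],
    [0,0,0.02,0,7.5],
    [0,0,0.02,0,9.1],
    [0,0,0.02,0,9.1],
    [0,0,0.02,0,9.1]
  ]
}}

```text
clock: 9.4
position: [0.4751, 0.1348, 0.0804]
ee_rot: [1.732, 2.62, 0.002]
force: [-0.1, -1.0, -0.5]
width: 0.969
```

Call:
{"op": "carry_out", "data": {
  "plan": [
    [0,0,1.5,0,9.1],
    [0,0,4,0,9.1],
    [0,0,8,0,9.1],
    [0,0,12,0,9.1],
    [0,0,13,0,9.1],
    [0,-3,13,0,9.1],
    [0,-7,13,0,9.1],
    [-0.2,-11,13,0,9.1],
    [-0.4,-15,13,0,9.1],
    [-0.6,-19,13,0,9.1],
    [-0.8,-23,13,0,9.1],
    [-1,-27,13,0,9.1],
    [-1,-30,12,0,9.1],
    [-1,-32,11,0,9.1],
    [-1,-32.2,10,0,9.1],
    [-1,-32.2,10,0,9.1],
    [-1,-32.2,10,0,9.1]
  ]
}}

```text
clock: 11.1
position: [0.465, -0.1861, 0.18]
ee_rot: [-1.731, -2.621, -0.002]
force: [0.5, 0.4, 0.6]
width: 0.992
```

```bash
python3 m3.py scene 220 270 80 60 s5; python3 - <<'E'
from h import *
z=np.load("pics/s5.npz"); P=cloud("scene",z["d"]); hsv=cv2.cvtColor(z["im"],cv2.COLOR_RGB2HSV)
m=(np.linalg.norm(P[...,:2]-[.475,.135],axis=2)<.06)&(P[...,2]>.02)
p=P[m]; print("weight xy",cv2.minAreaRect((p[:,:2]*1000).astype(np.float32)),"top",p[:,2].max()); k=p[p[:,2]>.064]; print("knob",k.mean(0),len(k))
m=(P[...,2]>.039)&(P[...,2]<.052)&(np.linalg.norm(P[...,:2]-[.465,-.188],axis=2)<.07)&(hsv[...,2]<130)&(hsv[...,1]<90)
n,l,st,_=cv2.connectedComponentsWithStats(m.astype(np.uint8)); m=l==1+st[1:,4].argmax()
q=P[m]; q=q[np.linalg.norm(q[:,:2]-np.median(q[:,:2],0),axis=1)<.056]; c=np.cov(q[:,:2].T); w,v=np.linalg.eigh(c)
print("coupon",q.mean(0),cv2.minAreaRect((q[:,:2]*1000).astype(np.float32)),"long az",np.degrees(np.arctan2(v[1,1],v[0,1])))
# image outline -> plane z=.044
ct=max(cv2.findContours(m.astype(np.uint8),0,1)[0],key=cv2.contourArea)[:,0]
w=onplane("scene",ct.astype(float),.044); print(cv2.minAreaRect((w[:,:2]*1000).astype(np.float32)))
E
```

```text
t 11.1 pos [ 0.465  -0.1861  0.18  ] jaw az 23.11 toolz [ 1.0e-04  1.8e-03 -1.0e+00] F [0.51 0.42 0.59] w 91.1 q7 1.01
weight xy ((472.31781005859375, 131.79196166992188), (53.32208251953125, 52.82844543457031), 44.373905181884766) top 0.07436651184549911
knob [0.47279579 0.13197503 0.07019427] 44
coupon [ 0.46461226 -0.18956366  0.045644  ] ((466.8844909667969, -186.64846801757812), (54.4119758605957, 90.65692138671875), 24.234567642211914) long az 115.5800293281217
((467.30352783203125, -186.42697143554688), (54.688907623291016, 89.40504455566406), 22.463987350463867)
```

View pics/c_s5.png

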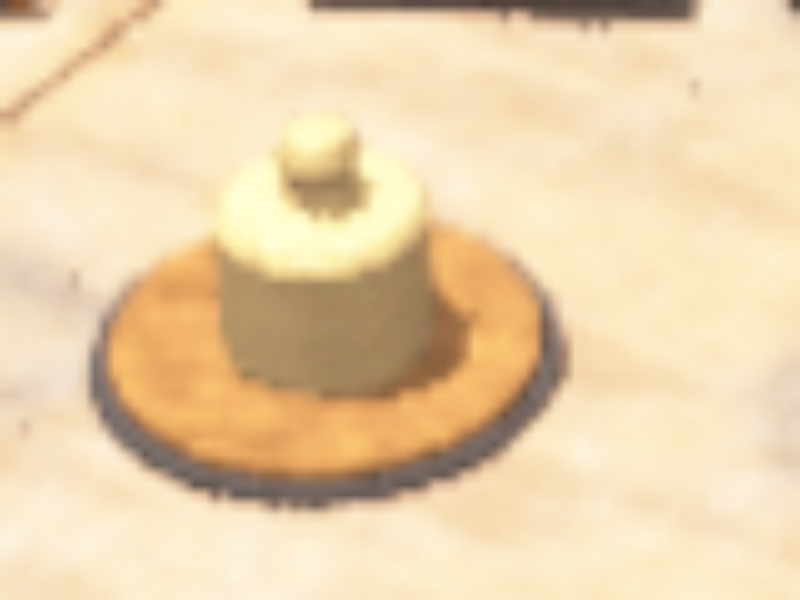

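Call:
{"op": "carry_out", "data": {
  "plan": [
    [0.05,-0.15,-2,0,9.1],
    [0.05,-0.15,-4.5,0,9.1],
    [0.05,-0.15,-6.5,0,9.1],
    [0.05,-0.15,-8,0,9.1],
    [0.05,-0.15,-8.45,0,9.1],
    [0.05,-0.15,-8.45,0,9.1],
    [0.05,-0.15,-8.45,0,7],
    [0.05,-0.15,-8.45,0,6],
    [0.05,-0.15,-8.45,0,5.4],
    [0.05,-0.15,-8.45,0,4.8],
    [0.05,-0.15,-8.45,0,4.2],
    [0.05,-0.15,-8.45,0,4.2],
    [0.05,-0.15,-8.45,0,4.2]
  ],
  "squeeze": 10
}}

```text
clock: 12.45
position: [0.4658, -0.1876, 0.0959]
ee_rot: [-1.731, -2.622, -0.003]
force: [-1.3, 1.1, 2.2]
width: 0.543
```

Call:
{"op": "carry_out", "data": {
  "plan": [
    [0,0,0.3,0,4.2],
    [0,0,1,0,4.2],
    [0,0,2,0,4.2],
    [0,0,3,0,4.2],
    [0,0,3,0,4.2],
    [0,0,3,0,4.2]
  ]
}}

```text
clock: 13.05
position: [0.4661, -0.1875, 0.1264]
ee_rot: [1.73, 2.621, 0.004]
force: [-0.7, -0.7, -1.6]
width: 0.545
```

```bash
python3 m3.py scene 310 270 120 90 s6; python3 - <<'E'
from h import *
z=np.load("pics/s6.npz"); P=cloud("scene",z["d"]); 
# block top after lift
m=(P[...,2]>.034)&(P[...,2]<.046)&(np.linalg.norm(P[...,:2]-[.465,-.188],axis=2)<.06)
q=P[m]; print(len(q), cv2.minAreaRect((q[:,:2]*1000).astype(np.float32)))
E
```

```text
t 13.05 pos [ 0.4661 -0.1875  0.1264] jaw az 23.15 toolz [ 0.0022  0.0015 -1.    ] F [-0.7  -0.66 -1.57] w 50.0 q7 1.09
307 ((463.9496765136719, -185.08348083496094), (31.791765213012695, 78.36895751953125), 22.980579376220703)
```

View pics/c_s6.png

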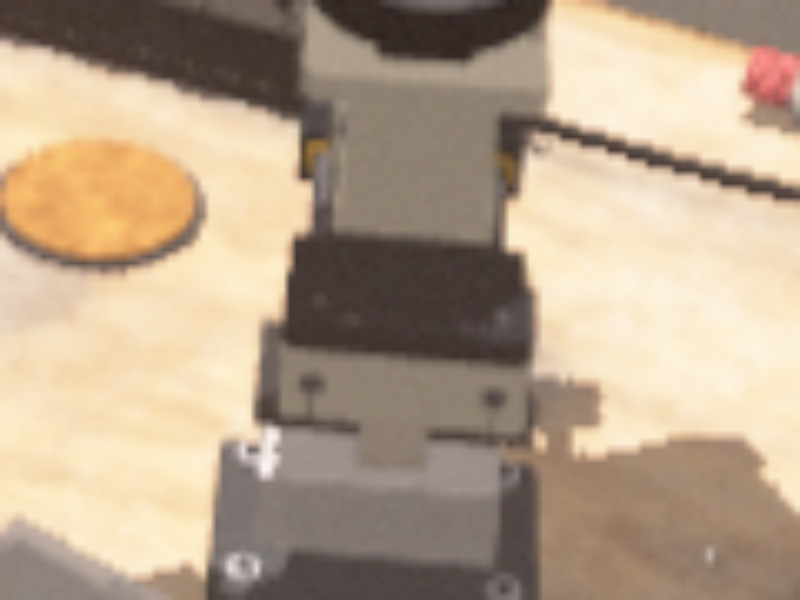

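Call:
{"op": "carry_out", "data": {
  "plan": [
    [0.7,-1.8,0,0,4.2],
    [1.5,-3.6,0,0,4.2],
    [2.1,-5.1,0,0,4.2],
    [2.15,-5.4,0,0,4.2],
    [2.15,-5.4,-1,0,4.2],
    [2.15,-5.4,-2,0,4.2],
    [2.15,-5.4,-2.7,0,4.2],
    [2.15,-5.4,-3,0,4.2],
    [2.15,-5.4,-3.2,0,4.2],
    [2.15,-5.4,-3.4,0,4.2],
    [2.15,-5.4,-3.4,0,4.2]
  ]
}}

```text
clock: 14.2
position: [0.4875, -0.2414, 0.0921]
ee_rot: [1.73, 2.622, 0.004]
force: [-0.1, -0.1, 0.7]
width: 0.542
```

Call:
{"op": "carry_out", "data": {
  "plan": [
    [0,0,-0.1,0,4.2],
    [0,0,-0.2,0,4.2],
    [0,0,-0.3,0,4.2],
    [0,0,-0.4,0,4.2],
    [0,0,-0.5,0,4.2],
    [0,0,-0.6,0,4.2],
    [0,0,-0.7,0,4.2],
    [0,0,-0.75,0,4.2],
    [0,0,-0.75,0,4.2]
  ]
}}

```text
clock: 15.1
position: [0.4876, -0.2414, 0.0846]
ee_rot: [1.73, 2.621, 0.004]
force: [0.7, 0.3, 1.9]
width: 0.543
```

Call:
{"op": "carry_out", "data": {
  "plan": [
    [0,0,1,0,4.2],
    [0,0,3,0,4.2],
    [0,0,7,0,4.2],
    [-0.5,2,11,-0.1,4.2],
    [-1,4,14,-0.2,4.2],
    [-1,6,16,-0.35,4.2],
    [-1,8,18,-0.5,4.2],
    [-1,10,19,-0.65,4.2],
    [-1,12,19,-0.8,4.2],
    [-1,14,19,-0.95,4.2],
    [-1,16,19,-1.1,4.2],
    [-1,18,19,-1.25,4.2],
    [-1,20,19,-1.4,4.2],
    [-1,20,19,-1.45,4.2],
    [-1,20,19,-1.45,4.2]
  ],
  "squeeze": 20
}}

```text
clock: 16.6
position: [0.4773, -0.0408, 0.2747]
ee_rot: [3.032, 0.816, 0.001]
force: [-0.0, -0.6, -0.4]
width: 0.537
```

```bash
python3 m3.py scene 240 150 160 120 s7; python3 - <<'E'
from h import *
print([ (n,[np.round(x,1) for x in (lambda K,R,t:(lambda c:(K@c/c[2])[:2])(R@np.array([.477,-.04,.218])+t))(*cal(n))]) for n in("scene","top")])
E
```

```text
t 16.6 pos [ 0.4773 -0.0408  0.2747] jaw az -59.88 toolz [ 0.0012 -0.0017 -1.    ] F [-0.02 -0.64 -0.36] w 49.3 q7 -0.68
[('scene', [np.float64(313.7), np.float64(250.2)]), ('top', [np.float64(356.8), np.float64(268.7)])]
```

View pics/c_s7.png

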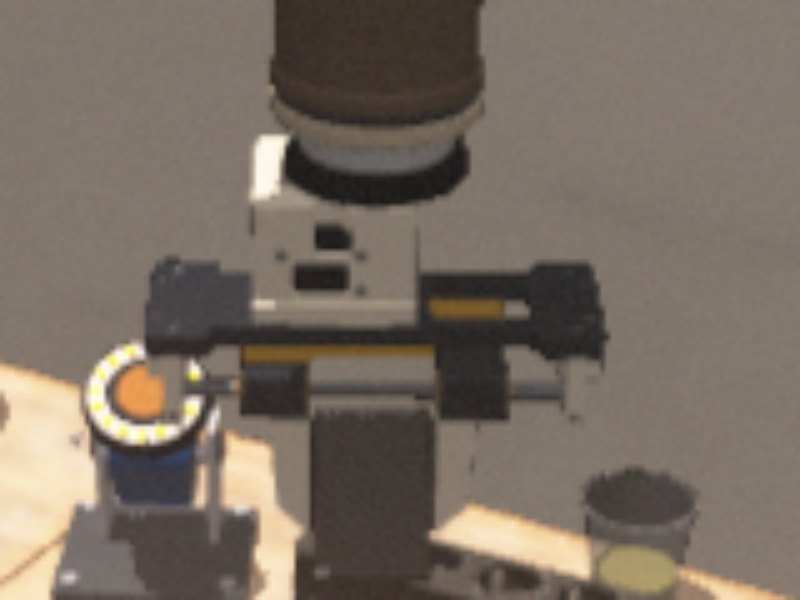

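```bash
cat > m4.py <<'E'
from m2 import *
def avg(n,k=10):
    D=[]
    for i in range(k): im,d=arm.get_image(n); D.append(np.where(d>0,d,np.nan))
    return im,np.nanmean(D,0)
def plane(p):
    for _ in range(6):
        c=p.mean(0); v=np.linalg.svd(p-c,full_matrices=False)[2][2]; r=(p-c)@v; p=p[abs(r)<max(.002,2.5*r.std())]
    v=v*np.sign(v[2]); return p,v,r.std()
az=lambda v:np.degrees(np.arctan2(-v[1],-v[0])).round(2); tilt=lambda v:np.degrees(np.arccos(v[2])).round(2)
def coupon(im,d,n="scene"):
    s,R=pose(); T=np.array(s["position"]); P=cloud(n,d); Q=(P-T)@R   # tool coords
    hsv=cv2.cvtColor(im,cv2.COLOR_RGB2HSV)
    m=(abs(Q[...,1])<.0235)&(abs(Q[...,0])<.06)&(Q[...,2]>.02)&(Q[...,2]<.09)&(hsv[...,1]<90)&(hsv[...,2]<120)
    k,l,st,_=cv2.connectedComponentsWithStats(m.astype(np.uint8)); m=l==1+st[1:,4].argmax()
    p,v,sd=plane(P[m]); q=(p-T)@R
    print("coupon top",len(p),"n",v.round(3),"az",az(v),"tilt",tilt(v),"sd",sd.round(4),"tool x",np.percentile(q[:,0],[0,2,50,98,100]).round(4),"z",np.percentile(q[:,2],[0,2,50,98,100]).round(4),"y",np.percentile(q[:,1],[1,99]).round(4))
    # plane height at tool axis (tool x=y=0)
    c=p.mean(0); zt=((c-T)@v)/(R[:,2]@v); print("top face on tool axis at tool z",zt.round(4)); return p,v,zt,m
if __name__=="__main__":
    im,d=avg("scene"); p,v,zt,m=coupon(im,d); np.savez("pics/s8.npz",im=im,d=d)
    for n in("scene","top"):
        if n=="top": im,d=avg("top")
        P=cloud(n,d); hsv=cv2.cvtColor(im,cv2.COLOR_RGB2HSV)
        w=(np.linalg.norm(P-[.651,.198,.126],axis=2)<.042)&(hsv[...,2]>170)&(hsv[...,1]<140)
        k,l,st,_=cv2.connectedComponentsWithStats(w.astype(np.uint8)); w=l==1+st[1:,4].argmax()
        p,v,sd=plane(P[w]); E=cv2.fitEllipse(max(cv2.findContours(w.astype(np.uint8),0,1)[0],key=len)); print(n,len(p),p.mean(0).round(4),"az",az(v),"tilt",tilt(v),"sd",sd.round(4),"ell",onplane(n,E[0],.125).round(4),np.round(E[1],1),round(E[2],1))
        # blue housing / base corners
        b=(np.linalg.norm(P[...,:2]-[.67,.205],axis=2)<.085)&(P[...,2]>.005)&(P[...,2]<.017)&(hsv[...,2]<130)&(hsv[...,1]<110)
        k,l,st,_=cv2.connectedComponentsWithStats(b.astype(np.uint8)); b=l==1+st[1:,4].argmax()
        h=cv2.convexHull((onplane(n,np.argwhere(b)[:,::-1].astype(float),.01)[:,:2]*1000).astype(np.float32))[:,0]; e=np.roll(h,-1,0)-h; L=np.linalg.norm(e,axis=1)
        print(" base hull edges",[(int(l),round(float(np.degrees(np.arctan2(y,x))%90),1)) for l,(x,y) in zip(L,e) if l>25],cv2.minAreaRect(h))
E
python3 m4.py
```

```text
t 17.15 pos [ 0.4776 -0.0416  0.2746] jaw az -59.93 toolz [ 0.0017 -0.0017 -1.    ] F [0.1  0.   0.25] w 49.4 q7 -0.68
coupon top 768 n [-0.372 -0.211  0.904] az 29.51 tilt 25.34 sd 0.0006 tool x [-0.0417 -0.0398 -0.0018  0.039   0.0401] z [0.0294 0.0302 0.0497 0.0688 0.0695] y [-0.0232  0.0231]
top face on tool axis at tool z 0.0488
scene 129 [0.6409 0.209  0.1231] az 27.75 tilt 30.17 sd 0.0008 ell [[0.6496 0.2015 0.125 ]] [18.4 20.2] 94.1
 base hull edges [(27, 18.9), (45, 23.7), (25, 57.8), (38, 27.1), (59, 25.9), (44, 30.9), (42, 28.3)] ((670.9234619140625, 207.85760498046875), (106.89785766601562, 107.77967834472656), 27.07218360900879)
top 137 [0.6501 0.1979 0.1248] az 27.88 tilt 30.0 sd 0.0012 ell [[0.6504 0.1976 0.125 ]] [18.5 19.5] 4.3
 base hull edges [(65, 32.1), (56, 75.1), (69, 27.8)] ((648.1217651367188, 194.97894287109375), (49.067317962646484, 105.53206634521484), 29.809370040893555)
```

Call:
{"op": "carry_out", "data": {
  "plan": [
    [0,-2,0,0.12,4.2],
    [0,-4,0,0.26,4.2],
    [0,-6,0,0.4,4.2],
    [0,-8,0,0.54,4.2],
    [0.2,-10,0,0.68,4.2],
    [0.4,-12,0,0.82,4.2],
    [0.6,-14,0,0.96,4.2],
    [0.8,-16,0,1.1,4.2],
    [1,-18,-3,1.24,4.2],
    [1,-20,-6,1.38,4.2],
    [1,-20,-10,1.45,4.2],
    [1,-20,-13,1.45,4.2],
    [1,-20,-15.5,1.45,4.2],
    [1,-20,-17.5,1.45,4.2],
    [1,-20,-18.5,1.45,4.2],
    [1,-20,-18.5,1.45,4.2],
    [1,-20,-18.5,1.45,4.2]
  ],
  "squeeze": 20
}}

```text
clock: 19.35
position: [0.488, -0.2417, 0.0902]
ee_rot: [1.73, 2.621, 0.004]
force: [-0.1, -0.5, 0.7]
width: 0.542
```

Call:
{"op": "carry_out", "data": {
  "plan": [
    [0,0,-0.2,0,4.2],
    [0,0,-0.4,0,4.2],
    [0,0,-0.5,0,4.2],
    [0,0,-0.6,0,4.2],
    [0,0,-0.7,0,4.2],
    [0,0,-0.8,0,4.2],
    [0,0,-0.87,0,4.2],
    [0,0,-0.87,0,4.2],
    [0,0,-0.87,0,4.2]
  ],
  "squeeze": 10
}}

```text
clock: 20.25
position: [0.4882, -0.2418, 0.0815]
ee_rot: [1.729, 2.62, 0.004]
force: [1.2, -0.1, 3.3]
width: 0.542
```

Call:
{"op": "carry_out", "data": {
  "plan": [
    [0,0,1,0,4.2],
    [0,0,3,0,4.2],
    [0,0,7,0,4.2],
    [-0.5,2,11,-0.1,4.2],
    [-1,4,14,-0.2,4.2],
    [-1,6,16,-0.35,4.2],
    [-1,8,18,-0.5,4.2],
    [-1,10,19,-0.65,4.2],
    [-1,12,20,-0.8,4.2],
    [-1,14,20,-0.95,4.2],
    [-1,16,20,-1.1,4.2],
    [-1,18,20,-1.25,4.2],
    [-1,20,20,-1.4,4.2],
    [-1,20,20,-1.48,4.2],
    [-1,20,20,-1.48,4.2]
  ],
  "squeeze": 20
}}

```text
clock: 21.75
position: [0.4777, -0.041, 0.2816]
ee_rot: [3.043, 0.769, -0.001]
force: [-1.2, 0.3, -0.9]
width: 0.537
```

```bash
cat > m5.py <<'E'
from m4 import *
im,d=avg("scene",8); np.savez("pics/s9.npz",im=im,d=d); cv2.imwrite("pics/s9.png",im[:,:,::-1])
p,v,zt,m=coupon(im,d); s,R=pose(); T=np.array(s["position"])
q=(p-T)@R; a=np.array([-np.cos(np.radians(30))*0,0,0])
xm=np.percentile(q[:,0],[1,99]).mean(); ym=0
# centre of underside in tool frame: on top plane at x=xm,y=0, minus 4 mm along normal
vt=R.T@v; zc=((p.mean(0)-T)@v-vt[0]*xm)/vt[2]; ct=T+R@np.array([xm,0,zc]); cu=ct-.004*v
t=np.radians(30); f=np.radians(27.8); z=np.array([-np.sin(t)*np.cos(f),-np.sin(t)*np.sin(f),np.cos(t)])
V=np.array([.6507,.1988,.125])+.12*z
print("underside centre",cu.round(4),"view",V.round(4),"shift cm",((V-cu)*100).round(2),"angle to lens",np.degrees(np.arccos(v@z)).round(2))
E
python3 m5.py
```

```text
t 22.15 pos [ 0.4781 -0.0422  0.2816] jaw az -61.65 toolz [ 0.0012 -0.0025 -1.    ] F [ 0.26 -0.45 -0.22] w 49.3 q7 -0.69
coupon top 795 n [-0.449 -0.235  0.862] az 27.66 tilt 30.43 sd 0.0006 tool x [-0.0404 -0.0381 -0.0018  0.0376  0.0392] z [0.0255 0.0266 0.0495 0.0716 0.0728] y [-0.023   0.0224]
top face on tool axis at tool z 0.0485
t 22.15 pos [ 0.4781 -0.0422  0.2816] jaw az -61.65 toolz [ 0.0012 -0.0025 -1.    ] F [ 0.26 -0.45 -0.22] w 49.3 q7 -0.69
underside centre [ 0.4797 -0.0415  0.2295] view [0.5976 0.1708 0.2289] shift cm [11.79 21.23 -0.06] angle to lens 0.43
```

Call:
{"op": "carry_out", "data": {
  "plan": [
    [1,2,0,0,4.2],
    [2.5,4.5,0,0,4.2],
    [4.5,8,0,0,4.2],
    [6.5,11.5,0,0,4.2],
    [8.5,15,0,0,4.2],
    [10,18,0,0,4.2],
    [11,20,0,0,4.2],
    [11.5,20.8,0,0,4.2],
    [11.8,21.2,-0.05,0,4.2],
    [11.8,21.2,-0.05,0,4.2],
    [11.8,21.2,-0.05,0,4.2],
    [11.8,21.2,-0.05,0,4.2],
    [11.8,21.2,-0.05,0,4.2]
  ]
}}

```text
clock: 23.45
position: [0.5959, 0.169, 0.2814]
ee_rot: [3.044, 0.767, 0.001]
force: [-0.2, 0.0, -0.3]
width: 0.541
```

```bash
python3 m5.py; python3 - <<'E'
from h import *
im,d=snap("scene","s10"); c=cv2.resize(im[160:310,200:400],(800,600)); cv2.imwrite("pics/c_s10.png",c[:,:,::-1])
E
```

```text
t 23.85 pos [0.5961 0.1698 0.2811] jaw az -61.65 toolz [ 0.0012 -0.0026 -1.    ] F [ 0.42 -0.4  -0.71] w 49.5 q7 -0.95
coupon top 547 n [-0.45  -0.235  0.862] az 27.52 tilt 30.51 sd 0.0008 tool x [-0.0391 -0.038  -0.0015  0.0366  0.0404] z [0.0256 0.027  0.0496 0.0709 0.073 ] y [-0.023   0.0228]
top face on tool axis at tool z 0.0485
t 23.85 pos [0.5961 0.1698 0.2811] jaw az -61.65 toolz [ 0.0012 -0.0026 -1.    ] F [ 0.42 -0.4  -0.71] w 49.5 q7 -0.95
underside centre [0.5977 0.1705 0.229 ] view [0.5976 0.1708 0.2289] shift cm [-0.01  0.03 -0.01] angle to lens 0.53
```

View pics/c_s10.png

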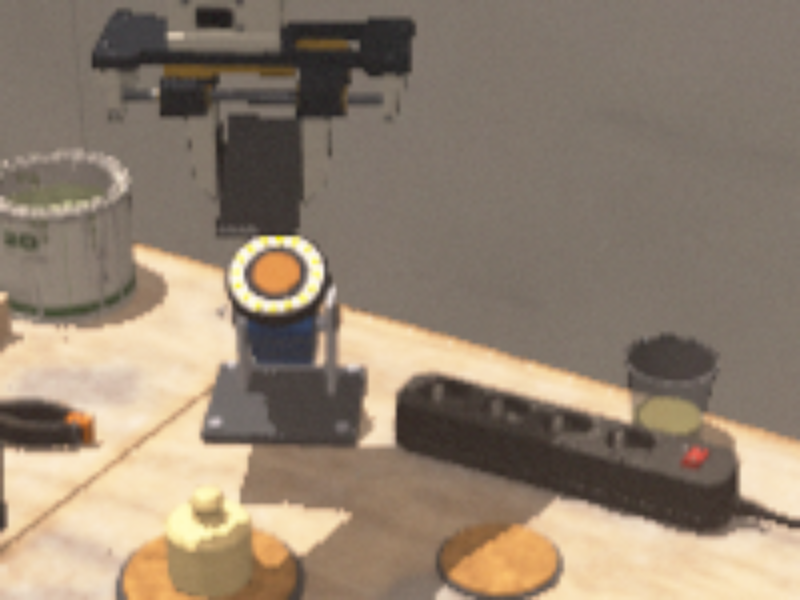

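```bash
python3 - <<'E'
from m4 import *
s,R=pose(); print("dq",np.abs(s["dq"]).max())
im,d=arm.get_image("scene"); P=cloud("scene",d); w=P[(np.linalg.norm(P[...,:2]-[.475,.135],axis=2)<.05)&(P[...,2]>.02)]; print("weight",cv2.minAreaRect((w[:,:2]*1000).astype(np.float32)))
print(arm.sign_off())
E
```

```text
t 23.9 pos [0.5961 0.1698 0.2811] jaw az -61.64 toolz [ 0.0012 -0.0026 -1.    ] F [-0.03 -0.13 -0.78] w 49.6 q7 -0.95
dq 0.0018212088913277238
weight ((477.54241943359375, 145.76937866210938), (79.52005004882812, 84.61233520507812), 41.63874816894531)
the job is handed in; nothing more can be done
None
```

I set the weight on the larger cork pad, then handed the job in at about 24 s with the gripper still holding the coupon over the lens.

- **Weight:** I lowered it until it touched the cork and only then opened the fingers. It measured about 3 mm from the pad centre, upright and wholly on the cork, and it still looked so in the last picture. A rough re-measure of its position just before hand-in gave an oversize outline (80 x 85 mm) and disagreed. That mask was poor, so I set that number aside.
- **Tilt:** The moves could not tilt the tool. I gripped the coupon across its 50 mm side and pushed one end up against the edge of the curing block until it had turned about 30° between the pads. That took two pushes: the first gave 25.3°, the second 30.4°. The coupon slid about 5 mm up between the fingers while being turned, which I allowed for when positioning it.
- **Final position:** The coupon's underside centre measured (0.5977, 0.1705, 0.2290) m against a target of (0.5976, 0.1708, 0.2289) m. It was square to the lens within about 0.5° and its long sides lined up within about 0.3°. These figures rest on the camera calibration, which is good to about 2 mm, and the lens centre agreed to only 2 mm or so between the two views.
- **Stillness and surroundings:** The arm was still, with joint speeds under 0.002 rad/s. I saw no contact with the camera or the bystanders, but I did not re-measure where the bystanders stand.

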